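# Swing the bench lamp back over the carving and screw the wax canister shut

### The arm

A 6-joint arm with a two-finger parallel gripper is mounted at the origin on the work surface. World frame = base frame: x ahead of the robot, y to its left, z up, the work surface at z = 0. Lengths are in m, angles in rad, forces in N, time in s.
With the tool pointing down it reaches from about 0.35 to 0.8 m from the base axis. Payload 7.3 kg.
Tool frame: the origin (TCP) lies midway between the tips of the shut fingers; the grasp point (between the pads) lies r.grasp_offset behind it (r.grasp_offset is the distance from the TCP to the grasp point, in m); z points along the fingers, y is the line along which they close (so a half turn about z gives the same grasp; the last joint's range is limited). The gripper opens to 85 mm and grips with 20 to 120 N. Pads are 22 mm wide; open, the fingers measure 114 mm over their backs; the gripper's body (76 mm by 85 mm) begins 54 mm behind the grasp point. The pads swing forward as they close: fully open they stand 13 mm farther back than shut.
Start: joints at [-1.381, 0.342, 1.524, -0, 1.275, -0.146], TCP at [0.173, -0.496, 0.231] pointing down, gripper open.
Joint ranges: [-2.53, 2.53], [-0.77, 2.02], [0.04, 2.7], [-1, 4.14], [0.28, 2.66], [-3.11, 3.11]. Speed limits (rad/s): [2.57, 2.57, 3.14, 3.14, 3.14, 3.14].

### API

Orientations are given as a 3x3 rotation matrix whose columns are the frame's x, y, z axes.
In Python, from station import r gives the robot as it stands.
- The arm moves only by the tool servo_tool, never from a script. Its argument "increments" is one flat list of numbers, 5 for each row, row after row: the shift along the tool's x, y, z in m, then the turn about the tool's z in degrees, then the opening, from 0 (shut) to 1 (fully open). In form: [dx, dy, dz, turn, grip, dx, dy, dz, turn, grip, ...]. A call has exactly 5 rows; each row is the pose to reach, as a shift and turn from the pose commanded when the call began, along the tool's axes at that moment; what a row does not reach only later rows make up. A row lasts 1/10 s, in which the tool goes at most 50 mm and 8.59 degrees, less where a joint would pass 70% of its speed; a pose out of reach is approached as far as the arm can. A call with a gripper value outside its range is refused whole. The fingers move at their own pace and stop on an object; "grip_force" is the grip in N (left out, the last holds). Time passes only in rows, so rows that repeat a pose let the fingers close, or fill a call up. It gives the time, the measured TCP pose, the force, the opening and the grip force at its end, in the units of the state.
- r.read_state(): the state, without advancing time (a new reading comes with each control period).
- r.read_camera(name): name is "side" or "top"; returns (picture, depth): 384x512x3 uint8, red, green, blue; 384x512 float32, m along the optical axis (not along the pixel's ray), 0 where there is no reading.
- r.calibration(name): a dict with "fx", "fy", "cx", "cy" (pixels), "D" ([k1, k2, p1, p2, k3] as OpenCV has them; the pictures are not rectified), "R" (3x3) and "t" (3): a world point X has camera coordinates R X + t. Camera axes: x right, y down, z forward; pixel columns grow to the right and rows downward; lengths in m; the calibration is good to about 2 mm. A picture is of the moment at which its call begins. calibration takes no time and is no camera call.
- r.sign_off(): hands the job in; it is judged then, once.
Trained networks look in the newest picture that a camera, given by its name, has taken for a name from the list of things; names that differ only in an ending like _2 or _b are one class to them, and where a whole thing is asked for, a point or a joint stands for the part that bears it (a point fixed in the world has none). Each returns a list of dicts, best first, with "confidence" (0 to 1); they miss things now and then, are a little off and sometimes report something else, mostly with a low value. They report only what shows in the picture. A call takes as long as a camera call.
- r.outline_of(name, camera): "pixels" (384x512 bool, what is visible of it) and "centre" ([column, row] in pixels, amid what is visible of it).
The state is a dict: "time": time; "q": joint angles; "joint_velocities": joint speeds; "joint_torque": joint torques, N m; "tool_pos": TCP position; "eef_rot": TCP orientation; "force": force on the tool from outside, world axes, zero at the start; "torque": the same for the moment, N m; "grip_width": finger opening in m; "grasp_force": force on a finger pad.
Only numpy, scipy, OpenCV 4.12 (cv2) and the standard library are available. Lean on these libraries where they do the work, as an engineer would, in place of code of your own. Each camera call takes 0.05 s, during which the arm holds its last target. There are 200 camera calls.

### The job

Waxing is over: first swing the red bench lamp by its black handle away from the wax canister until its head is directly above the carved figure, and leave it there. Then screw the canister's yellow wing cap fully home (clockwise, until it stops and its orange end lines up with the orange mark). Do not shift or tip the figure, the glue bottle, the tin or the hammer.

Things in the scene. Friction and masses are not known exactly. Their poses are not given: they have to be found in the camera images.
- lamp_arm (a joint): angle of the lamp's swinging arm about the vertical post. 0: the arm points to -x of the lamp; it grows counterclockwise seen from above (towards -y); range -1.5 to 1.5. It is stiff and stays where it is left (about 1 N at the handle moves it).
- lamp_handle (a point): grip point of the lamp's handle: upright black round rod, 20 mm in diameter, on the centre of the lamp's head, free from 270 to 323 mm above the bench; this point is on its axis at 305 mm, 270 mm from the pivot. The head is a red shade 104 mm across, underside 220 mm above the bench; the red arm (18 mm wide, top at 268 mm) runs from it to the pivot
- lamp_pivot (a point): the pivot of the lamp's arm: top of the upright steel post, 272 mm above the bench, on a round foot 110 mm across that is fixed to the bench
- figure: loose carved wooden winged figure to be lit, 122 mm tall, on a dark square base 80 x 80 x 22 mm; origin at the centre of its underside. It stands within 25 mm of the circle that the lamp's head follows
- canister: green metal wax canister, 84 mm in diameter, fixed in a wooden cradle screwed to the bench (base 180 x 130 x 15 mm). Its axis leans 32 degrees (0.56 rad) from vertical towards -x of this frame. Origin under the cradle, at bench height. An orange mark on the upper (+x) side of its shoulder shows where the cap's orange end must come
- wing_cap (a joint): how far the captive screw cap is unscrewed, rad: 0 is fully home (stop), grows counterclockwise seen from outside along the cap's axis; up to 2.6. It rises 1.6 mm per rad and cannot come off. Turning it takes about 0.06 N m
- cap_grip (a point): grip point of the cap (black, 68 mm wide, 22 mm high), on whose top stands a yellow wing (bar) 64 mm long, 15 mm thick, 30 mm high. The point is on the cap's axis, 24 mm above the black top, 6 mm below the wing's top; z points outward along the tilted axis, x along the wing to its orange end. The wing's flat sides look to +y and -y
- glue_bottle: bystander: loose white plastic bottle with orange cap, 56 mm in diameter, 135 mm high; origin at the centre of its underside
- nail_tin: bystander: loose blue tin with a paper label, 68 mm in diameter, 85 mm high; origin at the centre of its underside
- hammer: bystander: loose hammer lying on the bench, 220 mm long; handle to -x of its frame, origin at its underside

How it is judged:
On the way, in this order (a step that is already met when the one before it is completed fails the run):
1. the lamp's head is above the figure (within 40 mm horizontally) and let go (horizontal distance between lamp_handle and figure below 0.04 m and contact force between the fingers and anything else below 0.1 N), for 0.2 s.
2. the cap is screwed home (within 0.12 rad of its stop) (value of joint wing_cap below 0.12 rad), for 0.2 s.
At the end, for the whole second after the job is handed in: the lamp's handle is within 40 mm horizontally of the figure's centre, the cap is within 0.12 rad (7 degrees) of fully home, and the figure stands upright and at rest (horizontal distance between lamp_handle and figure below 0.04 m and value of joint wing_cap below 0.12 rad and angle between figure's own z axis and vertical below 0.1 rad and linear speed of figure below 0.02 m/s); the robot touches nothing.
It fails at once if the figure was shifted by more than 20 mm or tipped (distance of figure from where it was at the start of the episode above 0.02 m or angle between figure's own z axis and vertical above 0.3 rad).
It fails at once if the glue bottle, the tin or the hammer was shifted by more than 25 mm or tipped (distance of any of glue_bottle, nail_tin, hammer from where it was at the start of the episode above 0.025 m or angle between any of glue_bottle, nail_tin's own z axis and vertical above 0.3 rad).
It also fails if it takes over 72 s, if anything falls off the work surface, if the arm or the gripper's body presses on something with over 40 N, if the wrist force passes 120 N, or if a joint passes its speed limit or range.

## Working session

There is one attempt and no reset: what is moved stays moved. The work goes in short steps, Python scripts to look and compute and a tool call to move; the robot and the scene stay as the last step left them, time stands still between calls to the robot, and variables do not carry over. Pictures are saved under pics/ and viewed, at most 10 in all, crops included, and the job is handed in when it is done.

Besides the shell and the picture viewer there is one more tool, called as name(argument=value, ...) on one line, values as JSON. servo_tool: Moves the arm, as the interface text tells. Its arguments: {"type":"object","properties":{"increments":{"type":"array","items":{"type":"number"}},"grip_force":{"type":"number"}},"required":["increments"]}

```bash
ls; mkdir -p pics
cat > h.py <<'E'
import numpy as np, cv2
from station import r
def pts(cam,mask,depth):
    c=r.calibration(cam); v,u=np.nonzero(mask&(depth>0)); d=depth[v,u]
    K=np.array([[c['fx'],0,c['cx']],[0,c['fy'],c['cy']],[0,0,1]])
    n=cv2.undistortPoints(np.stack([u,v],1).astype(np.float64)[:,None],K,np.array(c['D']))[:,0]
    P=np.c_[n*d[:,None],d]
    return (P-np.array(c['t']))@np.array(c['R']),np.stack([u,v],1)
E
python3 - <<'E'
from h import *
ims=[]
for cam in ('side','top'):
    im,d=r.read_camera(cam); np.savez(f'{cam}.npz',im=im,d=d)
    cv2.imwrite(f'pics/{cam}0.png',im[:,:,::-1])
    for n in ['lamp_handle','lamp_arm','figure','canister','wing_cap','cap_grip','glue_bottle','nail_tin','hammer']:
        try:
            for o in r.outline_of(n,cam)[:2]:
                P,_=pts(cam,o['pixels'],d)
                print(cam,n,round(o['confidence'],2),np.round(o['centre']),o['pixels'].sum(),np.round(np.percentile(P,[2,50,98],axis=0),3).tolist() if len(P) else '')
        except Exception as e: print(n,e)
    c=r.calibration(cam); print(cam,'campos',-np.array(c['R']).T@np.array(c['t']))
s=r.read_state(); print(s['time'],s['eef_rot'],s['tool_pos'],r.grasp_offset)
E
```

```text
pics
side lamp_handle 0.84 [135. 218.] 3593 [[0.569, -0.324, 0.227], [0.621, -0.257, 0.267], [0.735, -0.043, 0.318]]
side lamp_arm 0.65 [136. 219.] 3649 [[0.568, -0.324, 0.226], [0.621, -0.256, 0.266], [0.734, -0.042, 0.321]]
side lamp_arm 0.34 [252. 230.] 346 [[0.603, -0.022, 0.013], [0.628, -0.015, 0.066], [0.65, 0.033, 0.087]]
side figure 0.82 [293. 189.] 1054 [[0.497, 0.122, 0.002], [0.56, 0.158, 0.054], [0.593, 0.202, 0.12]]
side canister 0.73 [144. 282.] 4194 [[0.543, -0.336, 0.011], [0.625, -0.281, 0.084], [0.672, -0.22, 0.156]]
side glue_bottle 0.77 [218. 242.] 846 [[0.596, -0.133, 0.007], [0.626, -0.112, 0.084], [0.639, -0.083, 0.136]]
side nail_tin 0.81 [254. 231.] 391 [[0.603, -0.023, 0.003], [0.63, -0.014, 0.063], [0.651, 0.033, 0.088]]
side hammer 0.82 [182. 192.] 580 [[0.32, -0.124, 0.007], [0.372, -0.091, 0.024], [0.53, -0.047, 0.028]]
side hammer 0.19 [139. 219.] 3862 [[0.409, -0.324, 0.001], [0.62, -0.254, 0.266], [0.734, -0.039, 0.32]]
side campos [ 1.06699734 -0.29545777  0.79595203]
top lamp_handle 0.95 [367. 199.] 2430 [[0.542, -0.318, 0.042], [0.607, -0.246, 0.2
[... 632 characters left out ...]
66], [0.73, -0.038, 0.321]]
top cap_grip 0.56 [366. 236.] 380 [[0.51, -0.303, 0.154], [0.53, -0.263, 0.186], [0.558, -0.244, 0.204]]
top glue_bottle 0.8 [294. 210.] 350 [[0.587, -0.125, 0.034], [0.608, -0.096, 0.093], [0.637, -0.075, 0.136]]
top nail_tin 0.58 [256. 207.] 475 [[0.588, -0.015, 0.029], [0.617, 0.014, 0.084], [0.648, 0.045, 0.088]]
top hammer 0.68 [288. 289.] 885 [[0.317, -0.116, 0.011], [0.388, -0.083, 0.023], [0.528, -0.041, 0.028]]
top campos [0.48596852 0.00745053 1.06059627]
1.0 [[ 9.44130103e-01  3.29572979e-01 -1.17599535e-05]
 [ 3.29572976e-01 -9.44130100e-01 -9.04015891e-05]
 [-4.08968471e-05  8.14750987e-05 -9.99999996e-01]] [ 0.17302329 -0.49568539  0.23131862] 0.0187
```

View pics/side0.png

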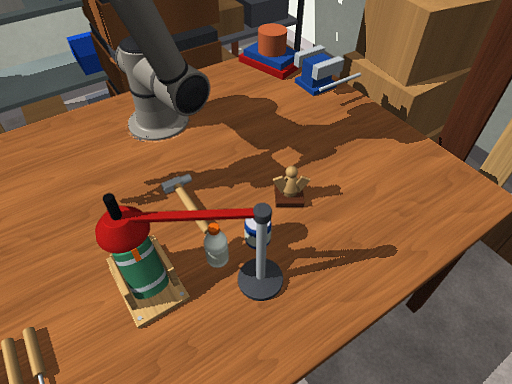

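View pics/top0.png

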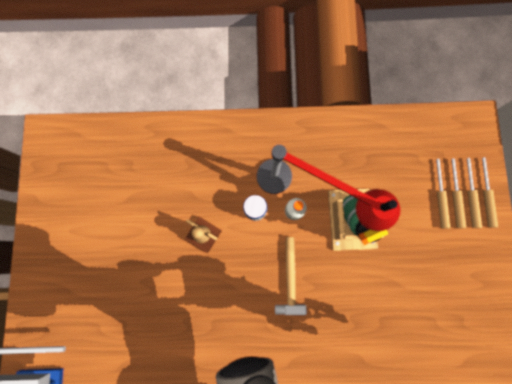

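The side view shows the lamp head (125,230) over the canister, its handle at (110,206), the post top at (262,212) and the figure at (291,187). In the top view, the handle is at (385,205), the pivot at (279,153), the figure at (202,234) and the yellow wing at (375,237).

```bash
cat > m.py <<'E'
from h import *
for cam in ('side','top'):
    z=np.load(cam+'.npz'); im,d=z['im'],z['d']
    P,uv=pts(cam,d>0,d); C=im[uv[:,1],uv[:,0]].astype(int)
    dark=C.max(1)<70
    inb=lambda a,b:((P>a)&(P<b)).all(1)
    m=inb([.5,-.4,.275],[.72,-.15,.33])&dark
    print(cam,'handle',m.sum(),[np.round(f(P[m],axis=0),4).tolist() for f in (np.median,np.min,np.max)])
    mt=m&(P[:,2]>.316); print(' top',mt.sum(),P[mt].mean(0).round(4))
    m=inb([.65,-.15,.262],[.85,.05,.30]); 
    m&=~((C[:,0]>2*C[:,1])&(C[:,0]>60)); print('pivot',m.sum(),[np.round(f(P[m],axis=0),4).tolist() for f in (np.mean,np.min,np.max)])
    m=inb([.45,.08,.012],[.65,.25,.03]); Q=P[m][:,:2].astype(np.float32); print('figbase',m.sum(),cv2.minAreaRect(Q))
    m=inb([.45,.08,.03],[.65,.25,.14]); print('figbody',m.sum(),np.round([P[m].min(0),np.median(P[m],0),P[m].max(0)],3).tolist())
    m=inb([.45,.08,.1],[.65,.25,.14]);print('head',P[m].mean(0).round(3))
    m=inb([.45,-.4,.1],[.7,-.15,.24])&(C[:,0]>120)&(C[:,1]>110)&(C[:,2]<60); Y=P[m]; print('yellow',m.sum())
    if m.sum()>20: print(Y.mean(0).round(4),Y.min(0).round(4),Y.max(0).round(4))
    m=inb([.45,-.42,.012],[.75,-.15,.019]); print('cradle',m.sum(),cv2.minAreaRect(P[m][:,:2].astype(np.float32)))
E
python3 m.py
python3 - <<'E'
from h import *
z=np.load('top.npz')['im'];s=np.load('side.npz')['im']
a=cv2.resize(z[170:265,320:415],(400,400),interpolation=2);b=cv2.resize(s[180:330,80:200],(320,400),interpolation=2)
cv2.imwrite('pics/c.png',np.hstack([a,b])[:,:,::-1])
E
```

```text
side handle 269 [[0.5904, -0.281, 0.3069], [0.5759, -0.2902, 0.2756], [0.5941, -0.2713, 0.3256]]
 top 92 [ 0.5866 -0.2809  0.322 ]
pivot 276 [[0.7223, -0.0507, 0.2714], [0.6796, -0.0999, 0.2623], [0.7379, -0.0312, 0.2745]]
figbase 354 ((0.5529620051383972, 0.1646077036857605), (0.07989311963319778, 0.06759074330329895), 54.46729278564453)
figbody 627 [[0.527, 0.118, 0.03], [0.556, 0.161, 0.081], [0.584, 0.206, 0.123]]
head [0.551 0.166 0.113]
yellow 0
cradle 1264 ((0.5841088891029358, -0.27799978852272034), (0.18148048222064972, 0.13015195727348328), 1.1480027437210083)
top handle 92 [[0.5844, -0.2725, 0.3165], [0.5769, -0.2839, 0.2777], [0.5912, -0.2686, 0.3261]]
 top 47 [ 0.5849 -0.2761  0.3221]
pivot 183 [[0.7217, -0.0455, 0.2708], [0.7051, -0.0634, 0.2626], [0.74, -0.0282, 0.2744]]
figbase 441 ((0.5484745502471924, 0.1728856861591339), (0.08064111322164536, 0.08000577986240387), 56.67876434326172)
figbody 314 [[0.524, 0.123, 0.045], [0.546, 0.166, 0.092], [0.588, 0.209, 0.123]]
head [0.547 0.171 0.115]
yellow 188
[ 0.5241 -0.2774  0.193 ] [ 0.5075 -0.3058  0.153 ] [ 0.5373 -0.2473  0.2235]
cradle 593 ((0.585175633430481, -0.2754932940006256), (0.1790429949760437, 0.1314833015203476), 1.3084529638290405)
```

View pics/c.png

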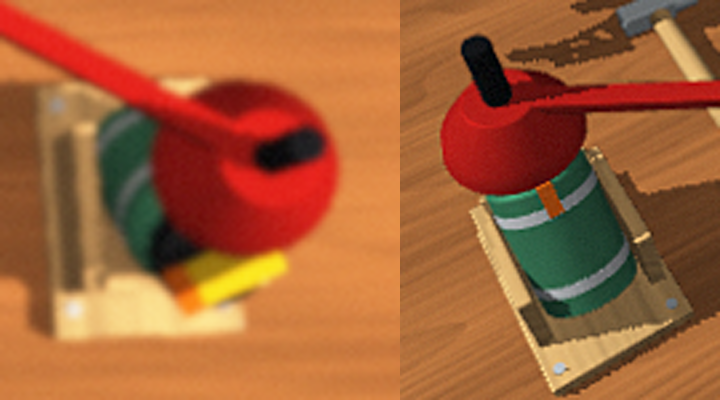

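servo_tool(increments=[0.04, 0, -0.05, 0, 1, 0.08, -0.01, -0.1, 0, 1, 0.12, -0.02, -0.15, 0, 1, 0.165, -0.03, -0.15, 0, 1, 0.21, -0.035, -0.15, 0, 1], grip_force=25)

```text
time: 1.5
tool_pos: [0.3395, -0.4045, 0.3802]
eef_rot: [[0.945, 0.328, 0.003], [0.328, -0.945, -0.005], [0.001, 0.005, -1.0]]
force: [1.3, -1.3, -1.0]
grip_width: 0.0856
grasp_force: 0.0
```

servo_tool(increments=[0.05, -0.007, 0, 0, 1, 0.1, -0.014, 0, 0, 1, 0.15, -0.021, 0, 0, 1, 0.2, -0.028, 0, 0, 1, 0.251, -0.035, 0, 0, 1])

```text
time: 2.0
tool_pos: [0.5625, -0.2893, 0.3772]
eef_rot: [[0.944, 0.33, 0.0], [0.33, -0.944, -0.0], [0.0, 0.0, -1.0]]
force: [1.3, -1.2, 1.2]
grip_width: 0.0851
grasp_force: 0.0
```

servo_tool(increments=[0, 0, 0, 0, 1, 0, 0, 0, 0, 1, 0, 0, 0, 0, 1, 0, 0, 0, 0, 1, 0, 0, 0, 0, 1])

```text
time: 2.5
tool_pos: [0.5599, -0.2915, 0.3778]
eef_rot: [[0.945, 0.328, 0.001], [0.328, -0.945, -0.001], [0.0, 0.001, -1.0]]
force: [0.2, -0.7, -0.4]
grip_width: 0.085
grasp_force: 0.0
```

servo_tool(increments=[0.028, -0.004, 0, 0, 1, 0.028, -0.004, 0.03, 0, 1, 0.028, -0.004, 0.06, 0, 1, 0.028, -0.004, 0.092, 0, 1, 0.028, -0.004, 0.092, 0, 1])

```text
time: 3.0
tool_pos: [0.5837, -0.2771, 0.2806]
eef_rot: [[0.944, 0.328, -0.008], [0.328, -0.944, 0.005], [-0.006, -0.007, -1.0]]
force: [-0.1, -0.3, -0.2]
grip_width: 0.0858
grasp_force: 0.0
```

servo_tool(increments=[0, 0, 0, 0, 0.5, 0, 0, 0, 0, 0.1, 0, 0, 0, 0, 0.1, 0, 0, 0, 0, 0.1, 0, 0, 0, 0, 0.1])

```text
time: 3.5
tool_pos: [0.5861, -0.278, 0.2863]
eef_rot: [[0.944, 0.329, 0.001], [0.329, -0.944, -0.002], [0.001, 0.002, -1.0]]
force: [-1.0, -2.4, 3.2]
grip_width: 0.0192
grasp_force: 25.2
```

Run:
```python
from h import *
R=r.read_state()['eef_rot']; R=np.array(R)
p=np.array([.722,-.047]);R0=.2695
a=np.radians(np.linspace(59.5,-51.4,26))
W=p+R0*np.c_[-np.cos(a),-np.sin(a)]
for i in range(5):
    d=W[5*i+1:5*i+6]-W[5*i]; print(np.round(d@R[:2,:2],3).tolist(),W[5*i+5].round(3))
```

```text
[[-0.013, -0.016], [-0.024, -0.034], [-0.035, -0.052], [-0.043, -0.071], [-0.051, -0.091]] [ 0.508 -0.21 ]
[[-0.006, -0.02], [-0.01, -0.041], [-0.012, -0.061], [-0.013, -0.082], [-0.013, -0.103]] [ 0.462 -0.117]
[[0.002, -0.021], [0.006, -0.041], [0.012, -0.061], [0.019, -0.081], [0.027, -0.1]] [ 0.455 -0.014]
[[0.01, -0.018], [0.021, -0.036], [0.034, -0.052], [0.048, -0.068], [0.063, -0.082]] [0.487 0.085]
[[0.016, -0.013], [0.033, -0.025], [0.051, -0.036], [0.07, -0.045], [0.089, -0.053]] [0.554 0.164]
```

servo_tool(increments=[-0.013, -0.016, 0, 0, 0.1, -0.024, -0.034, 0, 0, 0.1, -0.035, -0.052, 0, 0, 0.1, -0.043, -0.071, 0, 0, 0.1, -0.051, -0.091, 0, 0, 0.1])

```text
time: 4.0
tool_pos: [0.5071, -0.2093, 0.2861]
eef_rot: [[0.945, 0.328, 0.001], [0.328, -0.945, -0.003], [0.0, 0.003, -1.0]]
force: [1.3, -2.5, 3.7]
grip_width: 0.0192
grasp_force: 25.6
```

servo_tool(increments=[-0.006, -0.02, 0, 0, 0.1, -0.01, -0.041, 0, 0, 0.1, -0.012, -0.061, 0, 0, 0.1, -0.013, -0.082, 0, 0, 0.1, -0.013, -0.103, 0, 0, 0.1])

```text
time: 4.5
tool_pos: [0.4613, -0.1155, 0.2859]
eef_rot: [[0.945, 0.328, 0.001], [0.328, -0.945, -0.002], [0.001, 0.002, -1.0]]
force: [2.5, -1.5, 1.4]
grip_width: 0.0196
grasp_force: 25.5
```

servo_tool(increments=[0.002, -0.021, 0, 0, 0.1, 0.006, -0.041, 0, 0, 0.1, 0.012, -0.061, 0, 0, 0.1, 0.019, -0.081, 0, 0, 0.1, 0.027, -0.1, 0, 0, 0.1])

```text
time: 5.0
tool_pos: [0.4541, -0.0118, 0.2859]
eef_rot: [[0.944, 0.329, 0.001], [0.329, -0.944, -0.001], [0.001, 0.001, -1.0]]
force: [1.9, -2.7, 1.2]
grip_width: 0.0193
grasp_force: 25.5
```

Tracking well; finish the arc and let go.

servo_tool(increments=[0.01, -0.018, 0, 0, 0.1, 0.021, -0.036, 0, 0, 0.1, 0.034, -0.052, 0, 0, 0.1, 0.048, -0.068, 0, 0, 0.1, 0.063, -0.082, 0, 0, 0.1])

```text
time: 5.5
tool_pos: [0.487, 0.0865, 0.2858]
eef_rot: [[0.944, 0.329, 0.001], [0.329, -0.944, -0.001], [0.001, 0.001, -1.0]]
force: [-1.3, -3.2, 2.4]
grip_width: 0.0194
grasp_force: 25.6
```

servo_tool(increments=[0.016, -0.013, 0, 0, 0.1, 0.033, -0.025, 0, 0, 0.1, 0.051, -0.036, 0, 0, 0.1, 0.07, -0.045, 0, 0, 0.1, 0.089, -0.053, 0, 0, 0.1])

```text
time: 6.0
tool_pos: [0.5541, 0.1652, 0.2858]
eef_rot: [[0.944, 0.329, 0.002], [0.329, -0.944, -0.002], [0.001, 0.002, -1.0]]
force: [2.0, -8.2, 3.1]
grip_width: 0.0193
grasp_force: 25.7
```

servo_tool(increments=[0, 0, 0, 0, 0.1, 0, 0, 0, 0, 0.1, 0, 0, 0, 0, 1, 0, 0, 0, 0, 1, 0, 0, 0, 0, 1])

```text
time: 6.5
tool_pos: [0.5525, 0.1652, 0.2849]
eef_rot: [[0.944, 0.329, -0.001], [0.329, -0.944, 0.0], [-0.001, -0.0, -1.0]]
force: [-0.6, 0.6, -0.6]
grip_width: 0.0623
grasp_force: 0.0
```

servo_tool(increments=[0, 0, 0, 0, 1, 0, 0, -0.03, 0, 1, 0, 0, -0.06, 0, 1, 0, 0, -0.09, 0, 1, 0, 0, -0.1, 0, 1])

```text
time: 7.0
tool_pos: [0.5537, 0.1655, 0.3883]
eef_rot: [[0.944, 0.33, 0.005], [0.33, -0.944, 0.001], [0.005, 0.001, -1.0]]
force: [-0.4, -0.1, 0.7]
grip_width: 0.0854
grasp_force: 0.0
```

```bash
cat > cap.py <<'E'
from h import *
import sys
tag=sys.argv[1]; crops=[]
for cam,(a,b,c,e) in (('side',(180,330,80,230)),('top',(165,265,310,410))):
    im,d=r.read_camera(cam); np.savez(cam+'.npz',im=im,d=d)
    crops.append(cv2.resize(im[a:b,c:e],(400,400),interpolation=2))
    P,uv=pts(cam,d>0,d); C=im[uv[:,1],uv[:,0]].astype(int)
    n=np.array([-np.sin(.56),0,np.cos(.56)]); ex=np.array([np.cos(.56),0,np.sin(.56)])
    box=((P>[.45,-.4,.1])&(P<[.7,-.15,.3])).all(1)
    yel=box&(C[:,0]>110)&(C[:,1]>.7*C[:,0])&(C[:,2]<.4*C[:,0])
    org=box&(C[:,0]>110)&(C[:,1]>.3*C[:,0])&(C[:,1]<.65*C[:,0])&(C[:,2]<.35*C[:,0])
    blk=box&(C.max(1)<45)
    for k,m in (('yel',yel),('org',org),('blk',blk)):
        Q=P[m]
        if len(Q)<5: print(cam,k,len(Q)); continue
        L=np.c_[Q@ex,Q[:,1],Q@n]
        print(cam,k,len(Q),'med',np.median(Q,0).round(4),'rot-frame p5/50/95',np.percentile(L,[5,50,95],axis=0).round(3).tolist())
    w=yel|org; L=np.c_[P[w]@ex,P[w][:,1],P[w]@n]
    if len(L)>30:
        t=np.percentile(L[:,2],95); T=L[L[:,2]>t-.006]; rect=cv2.minAreaRect(T[:,:2].astype(np.float32)); print(cam,'wing top',len(T),t.round(4),rect)
        cc=np.r_[rect[0],t]; print('  world top centre',(cc[0]*ex+np.array([0,cc[1],0])+cc[2]*n).round(4))
cv2.imwrite(f'pics/{tag}.png',np.hstack(crops)[:,:,::-1])
E
python3 cap.py cap1
python3 m.py | grep -A0 -E 'figb|head'
python3 - <<'E'
from h import *
for cam in('side','top'):
    z=np.load(cam+'.npz');im,d=z['im'],z['d'];P,uv=pts(cam,d>0,d);C=im[uv[:,1],uv[:,0]].astype(int)
    m=((P>[.45,.05,.275])&(P<[.65,.3,.326])).all(1)&(C.max(1)<70); print(cam,m.sum(),np.median(P[m],0) if m.any() else '')
E
```

```text
side yel 373 med [ 0.5342 -0.2856  0.192 ] rot-frame p5/50/95 [[0.542, -0.307, -0.135], [0.555, -0.286, -0.121], [0.566, -0.263, -0.108]]
side org 171 med [ 0.5276 -0.2592  0.1731] rot-frame p5/50/95 [[0.533, -0.283, -0.197], [0.542, -0.259, -0.134], [0.593, -0.248, -0.108]]
side blk 453 med [ 0.5622 -0.276   0.178 ] rot-frame p5/50/95 [[0.551, -0.309, -0.174], [0.571, -0.276, -0.147], [0.579, -0.242, -0.138]]
side wing top 143 -0.1082 ((0.5462654232978821, -0.27934402227401733), (0.01827302761375904, 0.06297530233860016), 31.997928619384766)
  world top centre [ 0.5203 -0.2793  0.1985]
top yel 243 med [ 0.5304 -0.2828  0.1947] rot-frame p5/50/95 [[0.528, -0.302, -0.14], [0.553, -0.283, -0.114], [0.565, -0.262, -0.109]]
top org 96 med [ 0.5252 -0.2563  0.1789] rot-frame p5/50/95 [[0.529, -0.28, -0.191], [0.542, -0.256, -0.129], [0.594, -0.247, -0.109]]
top blk 254 med [ 0.5549 -0.2626  0.1795] rot-frame p5/50/95 [[0.545, -0.29, -0.157], [0.566, -0.263, -0.142], [0.58, -0.245, -0.139]]
top wing top 159 -0.1091 ((0.5474542379379272, -0.27708199620246887), (0.017368720844388008, 0.06353688985109329), 30.434810638427734)
  world top centre [ 0.5218 -0.2771  0.1983]
side 168 [0.5599706  0.15827781 0.30444165]
top 75 [0.5543944  0.16163585 0.32146716]
  return _methods._mean(a, axis=axis, dtype=dtype,
  ret = um.true_divide(
Traceback (most recent call last):
  File "m.py", line 8, in <module>
    print(cam,'handle',m.sum(),[np.round(f(P[m],axis=0),4).tolist() for f in (np.median,np.min,np.max)])
                                         ~^^^^^^^^^^^^^
ValueError: zero-size array to reduction operation minimum which has no identity
```

View pics/cap1.png

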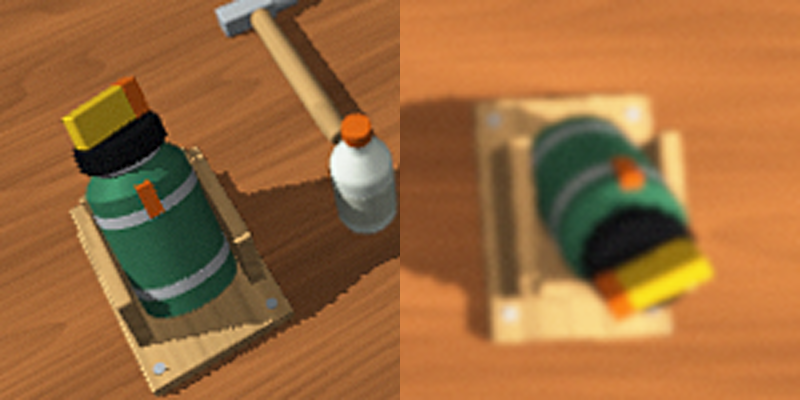

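The side crop shows the wing at (105,110) with its orange end at (130,92), and the mark at (148,198). In the top crop, the orange end points to the lower left at (615,295) and the mark is at (628,172), so the cap is unscrewed about 2.1 rad. The lamp head is within about 11 mm of the figure.

servo_tool(increments=[-0.017, 0.041, 0, 0, 1, -0.034, 0.082, 0, 0, 1, -0.051, 0.123, 0, 0, 1, -0.068, 0.164, 0, 0, 1, -0.085, 0.205, 0, 0, 1])

```text
time: 7.6
tool_pos: [0.5396, -0.0577, 0.3828]
eef_rot: [[0.944, 0.33, -0.003], [0.33, -0.944, 0.001], [-0.003, -0.002, -1.0]]
force: [0.3, -0.5, -0.9]
grip_width: 0.0855
grasp_force: 0.0
```

servo_tool(increments=[-0.017, 0.041, 0, 0, 1, -0.034, 0.082, 0, 0, 1, -0.051, 0.123, 0, 0, 1, -0.068, 0.164, 0, 0, 1, -0.087, 0.204, 0, 0, 1])

```text
time: 8.1
tool_pos: [0.5249, -0.279, 0.3826]
eef_rot: [[0.944, 0.33, -0.003], [0.33, -0.944, 0.002], [-0.002, -0.003, -1.0]]
force: [0.4, 0.6, 0.4]
grip_width: 0.0853
grasp_force: 0.0
```

servo_tool(increments=[0, 0, 0, -7, 1, 0, 0, 0, -14, 1, 0, 0, 0, -21, 1, 0, 0, 0, -28, 1, 0, 0, 0, -34, 1])

```text
time: 8.6
tool_pos: [0.5252, -0.2773, 0.3825]
eef_rot: [[0.595, 0.804, -0.003], [0.804, -0.595, 0.002], [-0.0, -0.004, -1.0]]
force: [-0.5, -0.1, -0.5]
grip_width: 0.0858
grasp_force: 0.0
```

servo_tool(increments=[0, 0, 0, -7, 1, 0, 0, 0, -14, 1, 0, 0, 0, -21, 1, 0, 0, 0, -28, 1, 0, 0, 0, -34, 1])

```text
time: 9.1
tool_pos: [0.5252, -0.2772, 0.3825]
eef_rot: [[0.043, 0.999, -0.003], [0.999, -0.043, 0.002], [0.002, -0.003, -1.0]]
force: [1.2, -0.2, 0.7]
grip_width: 0.0853
grasp_force: 0.0
```

servo_tool(increments=[0, 0, 0, -7, 1, 0, 0, 0, -14, 1, 0, 0, 0, -21, 1, 0, 0, 0, -30, 1, 0, 0, 0, -30, 1])

```text
time: 9.6
tool_pos: [0.5252, -0.2773, 0.3828]
eef_rot: [[-0.459, 0.888, -0.003], [0.888, 0.459, 0.002], [0.003, -0.002, -1.0]]
force: [0.2, -0.5, -0.4]
grip_width: 0.0856
grasp_force: 0.0
```

servo_tool(increments=[0, 0, 0.04, 0, 1, 0, 0, 0.08, 0, 1, 0, 0, 0.12, 0, 1, 0, 0, 0.15, 0, 1, 0, 0, 0.16, 0, 1])

```text
time: 10.1
tool_pos: [0.5236, -0.2761, 0.2203]
eef_rot: [[-0.455, 0.891, -0.007], [0.891, 0.455, 0.005], [0.007, -0.004, -1.0]]
force: [0.2, -0.4, 0.1]
grip_width: 0.0854
grasp_force: 0.0
```

servo_tool(increments=[0, 0, 0.01, 0, 1, 0, 0, 0.02, 0, 1, 0, 0, 0.03, 0, 1, 0, 0, 0.034, 0, 1, 0, 0, 0.034, 0, 1])

```text
time: 10.6
tool_pos: [0.5255, -0.2775, 0.1908]
eef_rot: [[-0.457, 0.889, -0.0], [0.889, 0.457, 0.0], [0.0, -0.0, -1.0]]
force: [1.1, 0.1, -0.2]
grip_width: 0.0854
grasp_force: 0.0
```

servo_tool(increments=[0, 0, 0, 0, 0.7, 0, 0, 0, 0, 0.5, 0, 0, 0, 0, 0.3, 0, 0, 0, 0, 0.1, 0, 0, 0, 0, 0.1], grip_force=20)

```text
time: 11.1
tool_pos: [0.5237, -0.2787, 0.1917]
eef_rot: [[-0.458, 0.889, -0.004], [0.889, 0.458, -0.002], [-0.0, -0.005, -1.0]]
force: [-9.2, -3.3, 5.0]
grip_width: 0.0167
grasp_force: 18.3
```

servo_tool(increments=[0, 0, 0, 4, 0.1, 0, 0, 0, 8, 0.1, 0, 0, 0, 12, 0.1, 0, 0, 0, 16, 0.1, 0, 0, 0.001, 20, 0.1])

```text
time: 11.6
tool_pos: [0.5238, -0.2784, 0.1909]
eef_rot: [[-0.123, 0.992, -0.003], [0.992, 0.123, -0.001], [-0.001, -0.003, -1.0]]
force: [-9.0, -1.5, 10.6]
grip_width: 0.0168
grasp_force: 21.9
```

servo_tool(increments=[0, 0, 0, 4, 0.1, 0, 0, 0, 8, 0.1, 0, 0, 0, 12, 0.1, 0, 0, 0, 16, 0.1, 0, 0, 0.001, 20, 0.1])

```text
time: 12.1
tool_pos: [0.5236, -0.2784, 0.1905]
eef_rot: [[0.224, 0.975, -0.003], [0.975, -0.224, -0.002], [-0.002, -0.003, -1.0]]
force: [-11.6, 0.2, 14.3]
grip_width: 0.0163
grasp_force: 21.0
```

```bash
python3 cap.py cap2 | grep -E "wing|yel"
```

```text
side yel 254 med [ 0.5337 -0.2926  0.1837] rot-frame p5/50/95 [[0.545, -0.309, -0.139], [0.549, -0.293, -0.128], [0.555, -0.265, -0.111]]
side wing top 87 -0.1101 ((0.550321638584137, -0.2789125144481659), (0.06324479728937149, 0.02325143851339817), 81.19451904296875)
top yel 70 med [ 0.5264 -0.2689  0.1963] rot-frame p5/50/95 [[0.544, -0.28, -0.132], [0.553, -0.269, -0.113], [0.571, -0.261, -0.08]]
top wing top 14 -0.08 ((0.5966513752937317, -0.26794591546058655), (0.010848836973309517, 0.11203093081712723), 78.67739868164062)
```

View pics/cap2.png

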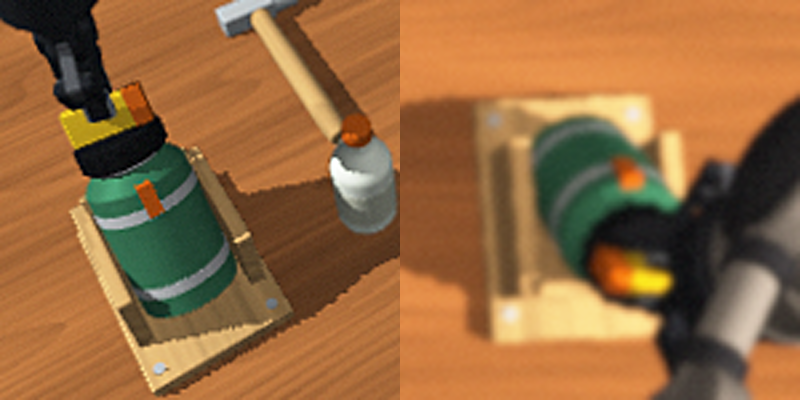

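The picture shows the fingers holding the wing at (95,110), now turned to about 81°, so the cap follows the tool. Continuing.

servo_tool(increments=[0, 0, 0, 4, 0.1, 0, 0, 0, 8, 0.1, 0, 0, 0, 12, 0.1, 0, 0, 0, 16, 0.1, 0, 0, 0, 20, 0.1])

```text
time: 12.7
tool_pos: [0.5235, -0.2781, 0.1905]
eef_rot: [[0.544, 0.839, -0.003], [0.839, -0.544, -0.001], [-0.003, -0.002, -1.0]]
force: [-11.6, -1.2, 10.6]
grip_width: 0.016
grasp_force: 19.7
```

servo_tool(increments=[0, 0, 0, 4, 0.1, 0, 0, 0, 8, 0.1, 0, 0, 0, 12, 0.1, 0, 0, 0, 16, 0.1, 0, 0, 0.001, 20, 0.1])

```text
time: 13.2
tool_pos: [0.5237, -0.2779, 0.19]
eef_rot: [[0.798, 0.603, -0.003], [0.603, -0.798, -0.001], [-0.003, -0.001, -1.0]]
force: [-12.1, 1.7, 16.9]
grip_width: 0.0155
grasp_force: 19.8
```

servo_tool(increments=[0, 0, 0, 4, 0.1, 0, 0, 0, 8, 0.1, 0, 0, 0, 12, 0.1, 0, 0, 0, 16, 0.1, 0, 0, 0.001, 20, 0.1])

```text
time: 13.7
tool_pos: [0.5244, -0.2778, 0.1891]
eef_rot: [[0.956, 0.294, -0.001], [0.294, -0.956, -0.001], [-0.002, 0.001, -1.0]]
force: [-9.3, 2.2, 16.4]
grip_width: 0.0151
grasp_force: 19.6
```

servo_tool(increments=[0, 0, 0, 4, 0.1, 0, 0, 0, 8, 0.1, 0, 0, 0, 12, 0.1, 0, 0, 0, 16, 0.1, 0, 0, 0.001, 20, 0.1])

```text
time: 14.2
tool_pos: [0.525, -0.2776, 0.1879]
eef_rot: [[0.999, -0.05, -0.0], [-0.05, -0.999, -0.001], [0.0, 0.001, -1.0]]
force: [-6.4, 3.9, 16.1]
grip_width: 0.0143
grasp_force: 26.5
```

```bash
python3 cap.py cap3 | grep -E "wing|yel"; python3 -c "
from station import r
s=r.read_state();print(s['torque'],s['force'],s['q'])"
```

```text
side yel 27 med [ 0.5098 -0.2783  0.1866] rot-frame p5/50/95 [[0.518, -0.285, -0.156], [0.532, -0.278, -0.112], [0.575, -0.273, -0.111]]
side wing top 59 -0.1116 ((0.5610894560813904, -0.2708361744880676), (0.09418142586946487, 0.045701004564762115), 9.27910041809082)
top yel 64 med [ 0.5079 -0.2733  0.1814] rot-frame p5/50/95 [[0.517, -0.283, -0.137], [0.526, -0.273, -0.115], [0.571, -0.261, -0.079]]
top wing top 56 -0.1121 ((0.5468389987945557, -0.27065253257751465), (0.06562644988298416, 0.022457409650087357), 5.804693698883057)
[0.27934471 0.88251902 0.44886959] [-5.29167314  2.48635045 10.44084417] [-6.14792711e-01  5.02462482e-01  1.39253292e+00 -1.01953787e-03
  1.24562715e+00  1.00565386e+00]
```

View pics/cap3.png

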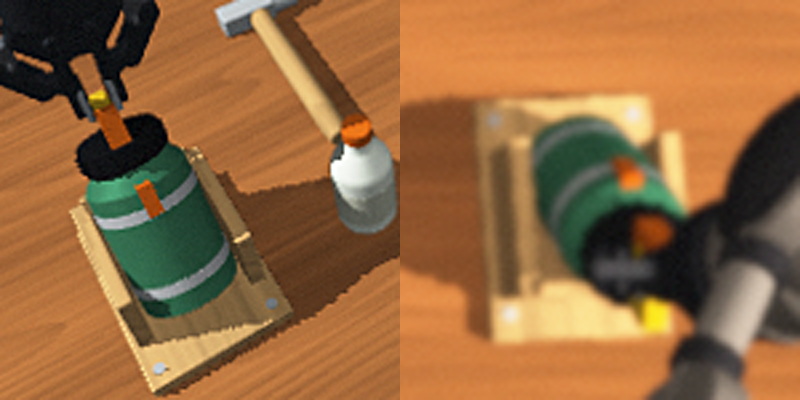

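The side crop shows the orange end at (115,125), nearly in line with the mark at (148,198). I'll turn slightly further against the stop, then release and check.

servo_tool(increments=[0, 0, 0, 3, 0.1, 0, 0, 0, 6, 0.1, 0, 0, 0, 8, 0.1, 0, 0, 0, 8, 0.1, 0, 0, 0, 8, 0.1], grip_force=35)

```text
time: 14.8
tool_pos: [0.5253, -0.2768, 0.1882]
eef_rot: [[0.983, -0.183, 0.0], [-0.183, -0.983, -0.001], [0.0, 0.001, -1.0]]
force: [-6.1, 4.8, 12.7]
grip_width: 0.0139
grasp_force: 59.2
```

servo_tool(increments=[0, 0, 0, 0, 0.3, 0, 0, 0, 0, 0.6, 0, 0, 0, 0, 1, 0, 0, 0, 0, 1, 0, 0, 0, 0, 1])

```text
time: 15.3
tool_pos: [0.5256, -0.2775, 0.1858]
eef_rot: [[0.982, -0.187, -0.0], [-0.187, -0.982, 0.0], [-0.0, -0.0, -1.0]]
force: [-0.2, 0.5, -0.6]
grip_width: 0.0816
grasp_force: 0.0
```

servo_tool(increments=[0, 0, 0, 0, 1, 0, 0, -0.04, 0, 1, 0, 0, -0.08, 0, 1, 0, 0, -0.12, 0, 1, 0, 0, -0.16, 0, 1])

```text
time: 15.8
tool_pos: [0.5254, -0.2773, 0.3477]
eef_rot: [[0.982, -0.187, 0.0], [-0.187, -0.982, -0.0], [0.0, 0.0, -1.0]]
force: [0.7, -0.0, -0.3]
grip_width: 0.0854
grasp_force: 0.0
```

servo_tool(increments=[-0.03, 0, 0, 0, 1, -0.06, 0, 0, 0, 1, -0.09, 0, 0, 0, 1, -0.12, 0, 0, 0, 1, -0.12, 0, 0, 0, 1])

```text
time: 16.3
tool_pos: [0.4053, -0.2544, 0.3469]
eef_rot: [[0.982, -0.188, -0.0], [-0.188, -0.982, -0.001], [0.0, 0.001, -1.0]]
force: [0.4, -0.0, -0.4]
grip_width: 0.0857
grasp_force: 0.0
```

```bash
python3 cap.py cap4 | grep -E "wing|yel|org"
python3 - <<'E'
from h import *
for cam in('side','top'):
    z=np.load(cam+'.npz');im,d=z['im'],z['d'];P,uv=pts(cam,d>0,d);C=im[uv[:,1],uv[:,0]].astype(int)
    m=((P>[.45,.05,.275])&(P<[.65,.3,.326])).all(1)&(C.max(1)<70); print(cam,m.sum(),np.median(P[m],0) if m.any() else '')
    for n in('figure','glue_bottle','nail_tin','hammer'):
        o=r.outline_of(n,cam)
        if o: print(n,np.round(o[0]['centre']))
E
```

```text
side yel 48 med [ 0.5175 -0.2803  0.1915] rot-frame p5/50/95 [[0.518, -0.287, -0.114], [0.541, -0.28, -0.112], [0.572, -0.273, -0.111]]
side org 210 med [ 0.5584 -0.2789  0.1916] rot-frame p5/50/95 [[0.568, -0.286, -0.196], [0.577, -0.279, -0.134], [0.593, -0.272, -0.112]]
side wing top 81 -0.1113 ((0.5465684533119202, -0.2800004482269287), (0.06329897791147232, 0.015426198951900005), 1.4631918668746948)
top yel 149 med [ 0.5192 -0.2753  0.1862] rot-frame p5/50/95 [[0.518, -0.292, -0.142], [0.539, -0.275, -0.115], [0.561, -0.27, -0.112]]
top org 124 med [ 0.5547 -0.2757  0.1962] rot-frame p5/50/95 [[0.552, -0.298, -0.191], [0.578, -0.276, -0.129], [0.594, -0.27, -0.113]]
top wing top 151 -0.1125 ((0.5471574664115906, -0.2772597372531891), (0.014907462522387505, 0.06439164280891418), 89.56107330322266)
side 177 [0.55978324 0.15733744 0.30443342]
figure [296. 189.]
glue_bottle [219. 243.]
nail_tin [252. 231.]
hammer [184. 196.]
top 86 [0.55428878 0.16151754 0.32071284]
figure [213. 238.]
glue_bottle [298. 209.]
nail_tin [258. 209.]
hammer [288. 288.]
```

View pics/cap4.png

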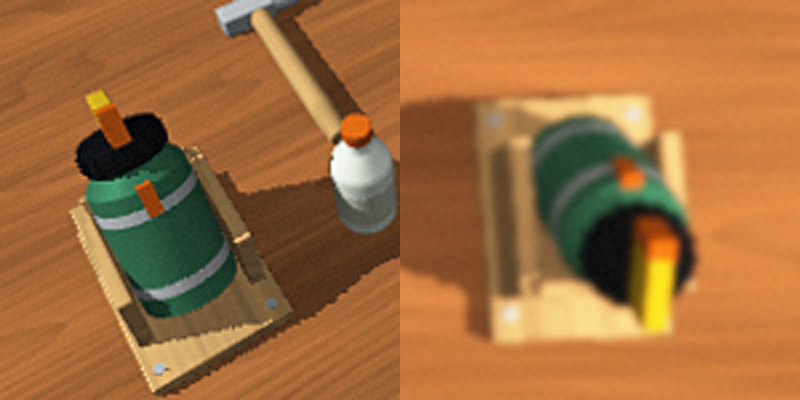

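The cap is home: the wing angle is within about 1.5° of the mark, with the orange end at (118,125) pointing at the mark at (148,198). The lamp hasn't moved and the loose things are where they were.

```bash
python3 -c "
from station import r
print(r.sign_off())"
```

```text
the job is handed in; nothing more can be done
None
```

I handed the job in at about 16 s: the lamp head is about 11 mm from the figure's centre, the wing cap is screwed to its stop with its orange end in line with the mark, and no loose object shows any sign of having been moved; I got no verdict back.

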